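# Roll the laminator roller into its V cradle

## Robot

A 6-joint arm with a two-finger parallel gripper is mounted at the origin on the work surface. World frame = base frame: x ahead of the robot, y to its left, z up, the work surface at z = 0. Lengths are in m, angles in rad, forces in N, time in s.
With the tool pointing down it reaches from about 0.25 to 0.775 m from the base axis. Payload 4 kg.
Tool frame: the origin (TCP) lies on the front face of the gripper's body, between the roots of the fingers; the fingertips stand 73 mm ahead of it and the grasp point (between the pads) lies 54 mm ahead of it (bot.nose_length is the z of the fingertips in the tool frame, in m); z points along the fingers, y is the direction in which the jaws open and shut (so a half turn about z gives the same grasp; the last joint's range is limited). The gripper opens to 85 mm and grips with 20 to 120 N. Pads are 22 mm wide; open, the fingers measure 114 mm over their backs; the gripper's body (76 mm by 85 mm) begins 54 mm behind the grasp point. The pads swing forward as they close: fully open they stand 13 mm farther back than shut.
Start: joints at [1.026, 0.087, 1.371, -0, 1.684, -0.103], TCP at [0.235, 0.497, 0.304] pointing down, gripper open.
Joint ranges: [-3.1, 3.1], [-0.76, 2.03], [0.27, 2.55], [-1.08, 4.22], [0.17, 2.65], [-2.57, 2.57]. Speed limits (rad/s): [2.79, 2.79, 3.14, 3.14, 3.14, 3.14].

## Interface

Orientations are given as [roll, pitch, yaw] about the fixed x, y, z axes, in that order (R = Rz(yaw) Ry(pitch) Rx(roll)).
In Python, from station import bot gives the robot as it stands.
- The arm moves only by the shell command python3 -m crank 'ROWS' [FORCE]. ROWS is JSON, a list that holds one entry, the list of rows, each a list of 5 numbers: the shift along the tool's x, y, z in mm, then the turn about the tool's z in degrees, then the gripper command: -1 is shut, 1 is fully open, values between are in proportion. A call has 1 to 12 rows; each row is the pose to reach, as a shift and turn from the pose commanded when the call began, along the tool's axes at that moment; what a row does not reach only later rows make up. A row lasts 1/8 s, in which the tool goes at most 62.5 mm and 10.7 degrees, less where a joint would pass 70% of its speed; a pose out of reach is approached as far as the arm can. A call with a gripper value outside its range is refused whole. The fingers move at their own pace and stop on an object; FORCE is the grip in N (left out, the last holds). Time passes only in rows, so rows that repeat a pose let the fingers close. It gives the time, the measured TCP pose, the force and the opening at its end, in the units of the state.
- bot.get_state(): the state, without advancing time (a new reading comes with each control period).
- bot.get_image(name): name is "scene" or "top" or "wrist"; returns (picture, depth): 384x512x3 uint8, blue, green, red; 384x512 float32, m along the optical axis (not along the pixel's ray), 0 where there is no reading.
- bot.camera_params(name): a dict with "camera_matrix" (3x3 intrinsics, pixels), "eye" and "orientation" of the camera in the world. Camera axes: x right, y up, looking along -z (the intrinsics and any distortion apply to the point x, -y, -z); pixel columns grow to the right and rows downward; lengths in m; the calibration is good to about 2 mm. The wrist camera is an equidistant fisheye: a pixel r from the principal point sees the ray r / f radians off the axis. A picture is of the moment at which its call begins: read the wrist's pose just before it. camera_params takes no time and is no camera call; for the wrist camera it gives the pose at the moment of the call.
- bot.finish_job(): hands the job in, once; it reports no verdict.
Trained networks look in the newest picture that a camera, given by its name, has taken for a name from the list of things; names that differ only in an ending like _2 or _b are one class to them, and where a whole thing is asked for, a point or a joint stands for the part that bears it (a point fixed in the world has none). Each returns a list of dicts, best first, with "p" (0 to 1); they miss things now and then, are a little off and sometimes report something else, mostly with a low value. They report only what shows in the picture. A call takes as long as a camera call. They do not tell look-alikes from the thing itself.
- bot.spot_in(query, camera): "point" ([x, y, z] in m, in the coordinates of the camera as it stood for that picture, good to about 4 mm: the middle of the surface that is visible of it).
The state is a dict: "time": time; "joint_pos": joint angles; "joint_velocities": joint speeds; "tau": joint torques, N m; "ee_pos": TCP position; "ee_rot": TCP orientation; "force": force on the tool from outside, world axes, zero at the start; "torque": the same for the moment, N m; "width": finger opening in m.
Only numpy, scipy, OpenCV 4.12 (cv2) and the standard library are available. Lean on these libraries where they do the work, as an engineer would, in place of code of your own. Each camera call takes 0.05 s, during which the arm holds its last target.

## Task

Roll the loose aluminium roller along the bench, pushing its side with the fingers, up the little ramp and into the V of the blue cradle so that it lies settled in the V with both its ends sticking out past the sides of the cradle (nudge it endwise with a finger if it would come in off to one side). Roll it gently and under control; do not pick it up or drag it along without turning. Leave the tape, the stack of discs and the bottle where they are, and finish with the hand clear.

Things in the scene. Friction and masses are not known exactly. Their poses are not given: they have to be found in the camera images.
- roller: Loose smooth aluminium roller: cylinder 50 mm in diameter, 160 mm long, 0.3 to 0.65 kg, red bands 14 mm wide round both ends, black end faces. Origin at its centre, 25 mm above the bench as it lies; y is its long axis, level; x and z turn as it rolls (z up at the start). It starts 170 to 260 mm before the V, up to 20 mm off to one side and 0.15 rad askew, and rolls easily, coasting a little way after a push.
- cradle: Blue V cradle fixed to the bench, 120 mm wide along its y. Origin at bench level under the middle of the V; +x is the way the roller rolls in, y along the V, z up. Along x: a ramp rises from the bench at -80 mm to a crest 12 mm high at -20 mm; then the V, both faces at 45 degrees, the far one 34 mm high at +42 mm; then a 4 mm foot plate to +95 mm.
- v_line (a point): Where the roller's centre lies when it is seated on both faces of the V: straight above the cradle's origin, 26.9 mm above the bench; axes as the cradle's. The roller's centre passes over the crest at about 37 mm.
- tape: Bystander: yellow ring of tape lying flat, 90 mm across, 24 mm high; origin under its centre.
- discs: Bystander: banded stack of white round cards, 80 mm across, 28 mm high; origin under its centre.
- bottle: Bystander: upright blue bottle, 56 mm across, 150 mm high; origin under its centre.
Things that resemble listed ones, but are neither listed nor needed, are in the scene too. There is more than one size of the roller; the one meant has the size given above.

How it is judged:
By the outcome, as a careful person would: the job done as asked, in the order asked, and still so for the second after the job is handed in, with the robot touching nothing.
It also fails if it takes over 58 s, if anything falls off the work surface, if the arm or the gripper's body presses on something with over 40 N, if the wrist force passes 120 N, or if a joint passes its speed limit or range.

## Working session

There is one attempt and no reset: what is moved stays moved. The work goes in short steps, Python scripts to look and compute and a shell command to move; the robot and the scene stay as the last step left them, time stands still between calls to the robot, and variables do not carry over. Pictures are saved under pics/ and viewed, and the job is handed in when it is done.

```bash
ls; mkdir -p pics; cat > h.py <<'E'
import numpy as np, cv2
from station import bot
from scipy.spatial.transform import Rotation as R
def Rc(p):
    o=np.array(p["orientation"],float)
    if o.shape==(3,3): return o
    return R.from_euler('xyz',o).as_matrix() if o.size==3 else R.from_quat(o).as_matrix()
def towld(p,pt): return Rc(p)@np.array(pt)+np.array(p["eye"])
def cloud(p,d):
    K=np.array(p["camera_matrix"]); v,u=np.indices(d.shape)
    c=np.stack([(u-K[0,2])/K[0,0]*d,-(v-K[1,2])/K[1,1]*d,-d],-1)
    return c@Rc(p).T+np.array(p["eye"])
E
python3 - <<'E'
from h import *
for n in ("top","scene"):
    p=bot.camera_params(n); print(n,p)
    im,d=bot.get_image(n); cv2.imwrite(f"pics/{n}0.png",im); np.save(f"{n}0.npy",d)
    for q in ("roller","cradle","tape","discs","bottle"):
        try:
            for r in bot.spot_in(q,n): print(q,round(r["p"],2),towld(p,r["point"]).round(4))
        except Exception as e: print(q,e)
s=bot.get_state(); print(s)
E
```

```text
pics
top {'camera_matrix': array([[400.57873731,   0.        , 255.69210851],
       [  0.        , 400.57873731, 193.69200974],
       [  0.        ,   0.        ,   1.        ]]), 'eye': array([0.39418705, 0.07874379, 1.10082982]), 'orientation': array([ 0.1897337 ,  0.01206886, -1.55685558])}
roller 0.69 [0.5703 0.3584 0.0285]
roller 0.6 [0.4999 0.2278 0.0502]
roller 0.57 [0.3644 0.4755 0.0582]
cradle 0.62 [ 0.5403 -0.0018  0.005 ]
tape 0.82 [ 0.6395 -0.168   0.0246]
discs 0.9 [0.7266 0.021  0.0291]
bottle 0.77 [ 0.5075 -0.1701  0.1029]
scene {'camera_matrix': array([[432.36335167,   0.        , 260.39602126],
       [  0.        , 432.36335167, 189.09398639],
       [  0.        ,   0.        ,   1.        ]]), 'eye': array([1.00665469, 0.73979653, 1.20556243]), 'orientation': array([0.59174523, 0.00507852, 2.52219004])}
roller 0.91 [0.5745 0.3674 0.0279]
roller 0.69 [0.3808 0.4947 0.0629]
roller 0.61 [0.5108 0.2377 0.05  ]
cradle 0.77 [ 0.5363 -0.0014  0.0051]
tape 0.68 [0.7281 0.0279 0.0269]
tape 0.6 [ 0.639  -0.1633  0.0167]
discs 0.97 [0.7277 0.0325 0.0281]
bottle 0.9 [ 0.524  -0.1673  0.0857]
{'time': 0.6, 'joint_pos': array([ 1.02591152e+00,  8.71572606e-02,  1.37066806e+00, -1.12427132e-05,
        1.68360952e+00, -1.03115417e-01]), 'joint_velocities': array([ 0.00011829, -0.0018496 , -0.00178903,  0.00017434,  0.00040719,
        0.00014013]), 'tau': array([-3.40557244e-04, -3.51448596e+01, -3.13268352e+01, -2.07191451e-04,
        2.43574586e-04,  3.00533337e-06]), 'ee_pos': array([0.23516625, 0.49719963, 0.30398048]), 'ee_rot': array([3.14143683e+00, 2.73561731e-05, 2.69982200e+00]), 'force': array([-0.08863538, -0.38306191, -0.21927229]), 'torque': array([-0.01585289, -0.01798663, -0.06110522]), 'width': 0.08560137070141934}
```

View pics/top0.png

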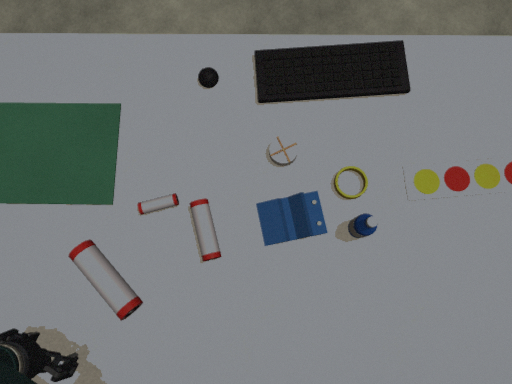

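View pics/scene0.png

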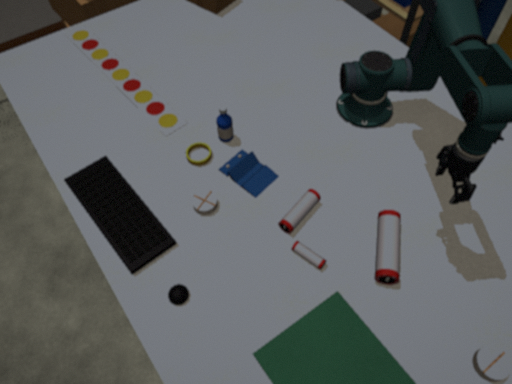

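The top view shows the roller of the right size at px (205,230), with the small one at (158,204) and the large one at (105,280). The cradle is at (291,218), foot plate (two holes) to the right, so the roller goes toward world -y. Next I'll measure the exact poses from depth and colour.

```bash
cat >> h.py <<'E'
def roller(n,im,d,p,win=None,zoff=True):
    """fit axis from top-of-surface points: returns center xy, axis angle, length"""
    P=cloud(p,d); m=(d>0)&(P[...,2]>0.012)&(P[...,2]<0.09)
    c=win[0]; m&=(np.hypot(P[...,0]-c[0],P[...,1]-c[1])<win[1])
    hsv=cv2.cvtColor(im,cv2.COLOR_BGR2HSV)
    blue=(hsv[...,0]>95)&(hsv[...,0]<130)&(hsv[...,1]>120)
    m&=~blue
    return P[m],m
def fitcyl(Q,r=0.025):
    from scipy.optimize import least_squares
    c0=Q.mean(0); u=np.linalg.svd(Q-c0)[2][0]
    if u[0]<0:u=-u
    def res(x):
        a=np.array([np.cos(x[3]),np.sin(x[3])*1,x[4]]);a/=np.linalg.norm(a)
        v=Q-x[:3]; w=v-np.outer(v@a,a); return np.linalg.norm(w,axis=1)-r
    # fix centre's along-axis value by projecting afterwards
    s=least_squares(res,[c0[0],c0[1],c0[2]-r*.7,np.arctan2(u[1],u[0]),0],loss='soft_l1',f_scale=.002)
    x=s.x; a=np.array([np.cos(x[3]),np.sin(x[3]),x[4]]);a/=np.linalg.norm(a)
    t=(Q-x[:3])@a; lo,hi=np.percentile(t,[0.5,99.5])
    c=x[:3]+a*(lo+hi)/2
    return c,a,hi-lo,np.abs(s.fun).mean()
E
python3 - <<'E'
from h import *
for n in ("top","scene"):
    p=bot.camera_params(n); im=cv2.imread(f"pics/{n}0.png"); d=np.load(f"{n}0.npy")
    Q,m=roller(n,im,d,p,((0.505,0.228),0.1))
    c,a,L,e=fitcyl(Q); print(n,'roller',c.round(4),a.round(4),round(np.degrees(np.arctan2(a[1],a[0])),2),L,e,len(Q))
    P=cloud(p,d); hsv=cv2.cvtColor(im,cv2.COLOR_BGR2HSV)
    b=(hsv[...,0]>95)&(hsv[...,0]<130)&(hsv[...,1]>100)&(d>0)&(np.hypot(P[...,0]-.54,P[...,1]+0.0)<0.13)&(P[...,2]<0.05)
    nl,lab,st,_=cv2.connectedComponentsWithStats(b.astype(np.uint8)); k=1+st[1:,4].argmax(); b=lab==k
    B=P[b]; r=cv2.minAreaRect(B[:,:2].astype(np.float32)); print('cradle rect',r, len(B)); print(cv2.boxPoints(r).round(4))
    np.save(f"B_{n}.npy",B)
    bench=P[(d>0)&(np.hypot(P[...,0]-.45,P[...,1]-0.1)<0.04)]; print('bench z',np.median(bench[:,2]))
E
```

```text
top roller [0.5006 0.2301 0.0251] [9.642e-01 2.653e-01 5.000e-04] 15.38 0.15910922441816489 0.0013268255779831147 1129
cradle rect ((0.5388222932815552, -0.003768429160118103), (0.11864219605922699, 0.17302964627742767), 12.498346328735352) 2631
[[ 0.4622  0.0679]
 [ 0.4996 -0.1011]
 [ 0.6155 -0.0754]
 [ 0.578   0.0935]]
bench z 7.923842939461245e-06
scene roller [0.4998 0.2312 0.0247] [ 0.9633  0.2683 -0.0044] 15.56 0.16078359435874234 0.002151921302650253 783
cradle rect ((0.537280261516571, -0.003056444227695465), (0.12212072312831879, 0.17111681401729584), 12.54385757446289) 1336
[[ 0.4591  0.0672]
 [ 0.4963 -0.0998]
 [ 0.6155 -0.0733]
 [ 0.5783  0.0937]]
bench z 2.2584583122098323e-05
```

```bash
cat >> h.py <<'E'
O=np.array([0.5364,0.0039]); TH=np.radians(12.5)
CX=np.array([np.sin(TH),-np.cos(TH)]); CY=np.array([np.cos(TH),np.sin(TH)])
def cr(xy): v=np.asarray(xy)[:2]-O; return np.array([v@CX,v@CY])*1000
def go(xy,z,yawdeg):
    s=bot.get_state(); Rt=R.from_euler('xyz',s["ee_rot"]).as_matrix()
    d=Rt.T@(np.array([xy[0],xy[1],z])-s["ee_pos"])*1000
    y=np.degrees(s["ee_rot"][2]); t=-(yawdeg-y); t=(t+180)%360-180
    print("shift",d.round(1),"turn",round(t,1))
def look(n="top",tag=None,ctr=None,rad=.1):
    s=bot.get_state(); p=bot.camera_params(n); im,d=bot.get_image(n)
    if tag: cv2.imwrite(f"pics/{n}_{tag}.png",im)
    return im,d,p
E
python3 - <<'E'
from h import *
c=np.array([.5003,.2305]); a=np.array([np.cos(np.radians(15.45)),np.sin(np.radians(15.45))])
print(cr(c), cr(c+.08*a), bot.nose_length)
go(c+a*.115,0.2,105.45); go(c+a*.115,0.084,105.45)
E
```

```text
[-229.04214528   13.80093066] [-233.1593027    93.69491676] 0.0726
shift [-440.8  -52.7  104. ] turn 49.2
shift [-440.8  -52.7  220. ] turn 49.2
```

```bash
python3 -m crank '[[[-30,-4,0,4,-1],[-70,-8,0,8,-1],[-115,-14,0,13,-1],[-160,-19,0,18,-1],[-205,-25,10,23,-1],[-250,-30,25,28,-1],[-295,-35,45,33,-1],[-340,-41,65,38,-1],[-385,-46,85,43,-1],[-420,-50,97,47,-1],[-441,-53,104,49.2,-1],[-441,-53,104,49.2,-1]]]' 30; python3 - <<'E'
from h import *
a=np.array([np.cos(np.radians(15.45)),np.sin(np.radians(15.45))])
go(np.array([.5003,.2305])+a*.115,.084,105.45)
im,d,p=look("top","1"); cv2.imwrite("pics/w1.png",bot.get_image("wrist")[0])
E
```

```text
time: 2.1
ee_pos: [0.6116, 0.26, 0.1991]
ee_rot: [-3.14, -0.0, 1.84]
force: [-1.1, 0.5, 0.9]
width: 0.0002
shift [  1.2   0.  115.1] turn -0.0
```

View pics/w1.png

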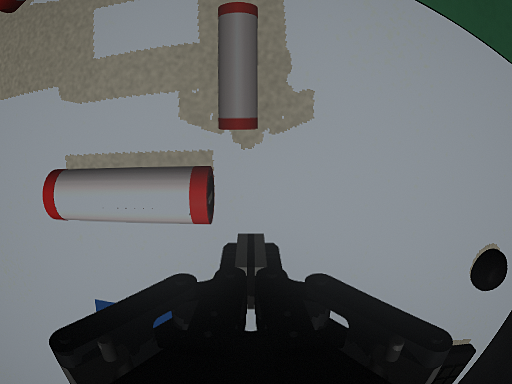

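The wrist view shows the roller's end at px (202,195), left of the closed fingers (250,245). The small roller above has clearance, so I'll descend.

```bash
python3 -m crank '[[[1,0,30,0,-1],[1,0,60,0,-1],[1,0,90,0,-1],[1,0,105,0,-1],[1,0,115,0,-1],[1,0,115,0,-1]]]'; python3 - <<'E'
from h import *
im,d,p=look("top","2"); cv2.imwrite("pics/top2c.png",cv2.resize(im[150:290,120:340],None,fx=3,fy=3))
cv2.imwrite("pics/w2.png",bot.get_image("wrist")[0])
P=cloud(p,d)
im,d,p=look("scene","2"); cv2.imwrite("pics/scene2c.png",cv2.resize(im[130:300,180:400],None,fx=3,fy=3))
E
```

```text
time: 2.95
ee_pos: [0.6107, 0.2621, 0.0852]
ee_rot: [3.141, -0.0, 1.842]
force: [-0.2, -0.3, -0.2]
width: -0.0002
```

View pics/scene2c.png

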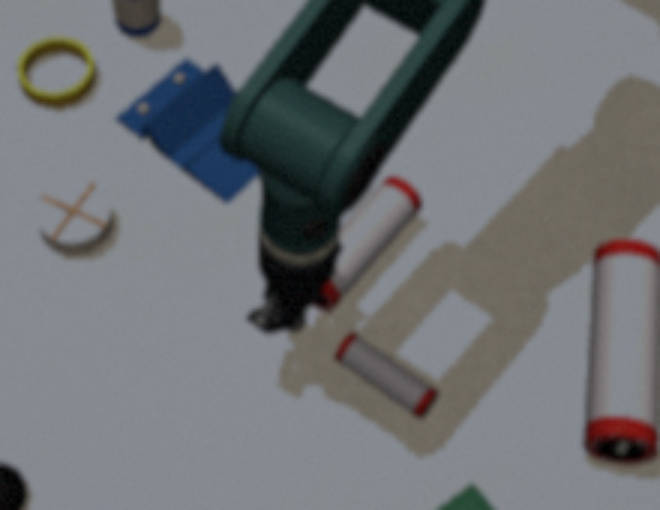

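View pics/w2.png

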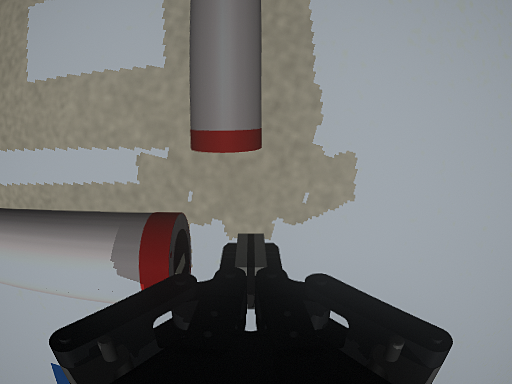

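```bash
python3 - <<'E'
from h import *
s=bot.get_state(); p=bot.camera_params("wrist"); im,d=bot.get_image("wrist")
K=np.array(p["camera_matrix"]); v,u=np.indices(d.shape)
x=(u-K[0,2])/K[0,0]; y=(v-K[1,2])/K[1,1]; th=np.hypot(x,y); ph=np.arctan2(y,x)
r=np.tan(th)*d
c=np.stack([r*np.cos(ph),-r*np.sin(ph),-d],-1)
W=c@Rc(p).T+np.array(p["eye"])
Rt=R.from_euler('xyz',s["ee_rot"]).as_matrix()
T=(W-s["ee_pos"])@Rt*1000
m=(d>0)&(im.max(2)<60)
for lo in range(-75,76,10):
    k=m&(T[...,1]>=lo)&(T[...,1]<lo+10)&(T[...,2]>-20)&(abs(T[...,0])<45)&(T[...,2]<76)&(W[...,2]>0.004)
    if k.sum()>20: print(lo,k.sum(),"zmax",np.percentile(T[k][:,2],99).round(1),"x",np.percentile(T[k][:,0],[1,99]).round(1))
E
```

```text
-75 65 zmax 66.5 x [23.6 24.4]
-65 395 zmax 68.9 x [-4.2 24.4]
-55 1959 zmax 65.5 x [ 4.2 24.1]
-45 3428 zmax 68.6 x [-7.2 24.3]
-35 3261 zmax 73.9 x [-8.2 21.9]
-25 1705 zmax 30.2 x [-5.6 19.6]
-15 3229 zmax 63.4 x [ 7.1 19.7]
-5 4082 zmax 66.2 x [-8.3 17.8]
5 3678 zmax 64.3 x [ 7.1 19.5]
15 1669 zmax 30.2 x [-0.5 20. ]
25 2300 zmax 25.9 x [-7.6 14.3]
35 3409 zmax 18.4 x [-7.4 13.4]
45 1983 zmax 5.7 x [ 4.1 14.3]
55 489 zmax -4.9 x [ 2.1 14.9]
```

```bash
python3 -m crank '[[[0,-6,-8,0,-1],[0,-11,-8,0,-1],[0,-15,-8,0,-1],[0,-18,-8,0,-1],[0,-20,-8,0,-1],[0,-22,-8,0,-1],[0,-24,-8,0,-1],[0,-26,-8,0,-1],[0,-28,-8,0,-1],[0,-29,-8,0,-1],[0,-30,-8,0,-1],[0,-30,-8,0,-1]]]'; python3 - <<'E'
from h import *
im,d,p=look("scene","3"); 
Q,m=roller("scene",im,d,p,((.49,.228),.085)); Q=Q[Q[:,2]<.052]
print(fitcyl(Q)); cv2.imwrite("pics/w3.png",bot.get_image("wrist")[0])
im,d,p=look("top","3"); 
cv2.imwrite("pics/top3c.png",cv2.resize(im[150:290,120:340],None,fx=3,fy=3))
E
```

```text
time: 4.65
ee_pos: [0.5818, 0.2537, 0.0929]
ee_rot: [-3.141, -0.0, 1.841]
force: [2.0, 0.6, -1.3]
width: 0.0002
(array([0.4906471 , 0.22808259, 0.02533129]), array([0.96667202, 0.25560305, 0.01457014]), np.float64(0.16077102454915151), np.float64(0.0017492768929528498))
```

View pics/w3.png

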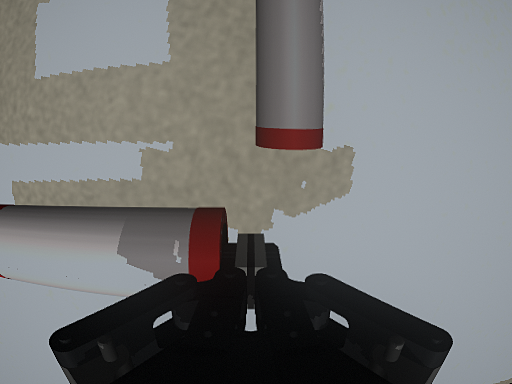

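View pics/top3c.png

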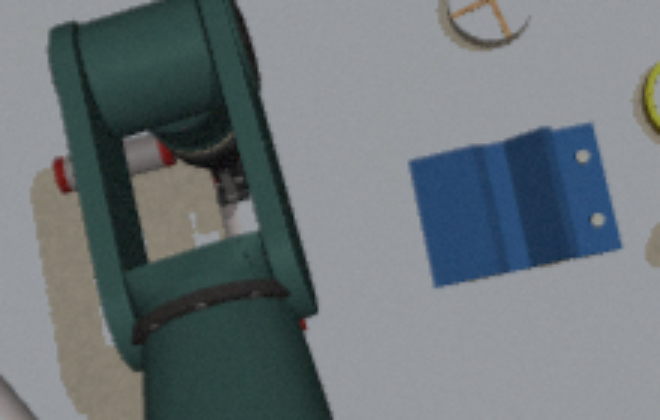

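The wrist view shows the finger touching the red end at px (225,245), and the scene fit gives the roller's offset as about +4 mm now. I'll push 5 mm more, then retreat.

```bash
python3 -m crank '[[[0,-2,0,0,-1],[0,-4,0,0,-1],[0,-5,0,0,-1],[0,-5,0,0,-1],[0,-5,0,0,-1],[0,0,0,0,-1],[0,10,0,0,-1],[0,20,-20,0,-1],[0,20,-60,0,-1],[40,20,-80,0,-1],[80,0,-80,0,0],[110,-30,-80,0,0.5]]]'; python3 - <<'E'
from h import *
for n in ("scene","top"):
    im,d,p=look(n,"4")
    Q,m=roller(n,im,d,p,((.486,.228),.085)); Q=Q[Q[:,2]<.055]
    c,a,L,e=fitcyl(Q); print(n,c.round(4),np.degrees(np.arctan2(a[1],a[0])),L,e,cr(c))
s=bot.get_state();print(s["ee_pos"],s["ee_rot"],s["width"])
E
```

```text
time: 6.3
ee_pos: [0.5237, 0.3533, 0.1734]
ee_rot: [3.14, -0.001, 1.841]
force: [-0.4, 0.6, 0.6]
width: 0.0354
scene [0.4863 0.2274 0.0247] 15.31266675743946 0.1606247399049347 0.0022808396805047435 [-229.05246005   -0.51515909]
top [0.4872 0.2262 0.025 ] 15.554924539195492 0.15902733073706932 0.0012637796131636301 [-2.27646123e+02  3.04315830e-02]
[0.52073187 0.35435245 0.17300947] [-3.13952083e+00 -1.42292195e-03  1.84574122e+00] 0.05037433386848549
```

View pics/scene_4.png

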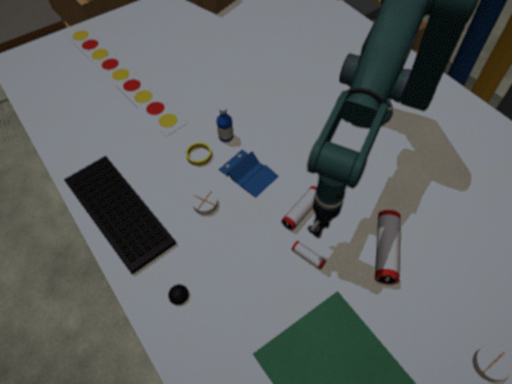

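View pics/top_4.png

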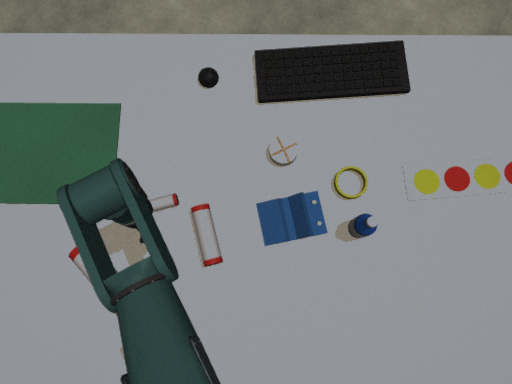

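Roller offset is now about 0 mm with the skew unchanged at 3°. Next I'll go behind it with half-open fingers, square to the cradle.

```bash
python3 - <<'E'
from h import *
xy=O+CX*-.278
print(xy); go(xy,.15,102.5); go(xy,.085,102.5)
E
```

```text
[0.47622979 0.27531029]
shift [-64.  -64.2  23.1] turn 3.3
shift [-64.1 -64.1  88.1] turn 3.3
```

```bash
python3 -m crank '[[[0,-30,0,1,0.4],[-10,-50,0,2,0.4],[-30,-64,5,3.3,0.4],[-50,-64,15,3.3,0.4],[-62,-64,23,3.3,0.4],[-64,-64,23,3.3,0.4],[-64,-64,23,3.3,0.4]]]'; python3 - <<'E'
from h import *
go(O+CX*-.278,.085,102.5)
s=bot.get_state(); p=bot.camera_params("wrist"); im,d=bot.get_image("wrist"); cv2.imwrite("pics/w5.png",im)
K=np.array(p["camera_matrix"]); v,u=np.indices(d.shape)
x=(u-K[0,2])/K[0,0]; y=(v-K[1,2])/K[1,1]; th=np.hypot(x,y); ph=np.arctan2(y,x)
r=np.tan(th)*d
W=np.stack([r*np.cos(ph),-r*np.sin(ph),-d],-1)@Rc(p).T+np.array(p["eye"])
T=(W-s["ee_pos"])@R.from_euler('xyz',s["ee_rot"]).as_matrix()*1000
m=(d>0)&(im.max(2)<60)&(W[...,2]>.06)
for lo in range(-85,86,10):
    k=m&(T[...,1]>=lo)&(T[...,1]<lo+10)&(T[...,2]>-20)
    if k.sum()>20: print(lo,k.sum(),"zmax",np.percentile(T[k][:,2],99).round(1),"x",np.percentile(T[k][:,0],[1,99]).round(1))
print(s["width"])
E
```

```text
time: 7.28
ee_pos: [0.4797, 0.273, 0.1499]
ee_rot: [3.141, -0.0, 1.783]
force: [0.3, 0.6, -0.1]
width: 0.0596
shift [ 3.  -2.9 64.9] turn -0.3
-75 24 zmax -10.4 x [10.7 12.7]
-65 1743 zmax 19.7 x [-7.6 14.1]
-55 3970 zmax 23.8 x [-10.8  13.7]
-45 1133 zmax 60.2 x [-5.9 14.5]
-35 2553 zmax 65.8 x [-8.9 18.3]
-25 1660 zmax 5.7 x [11.4 19. ]
-15 1420 zmax 0.5 x [10.  20.3]
-5 1680 zmax -0.8 x [10.  12.9]
5 1507 zmax 0.4 x [ 9.9 20.1]
15 1507 zmax 4.9 x [10.4 19.7]
25 2610 zmax 65.4 x [-8.9 18.4]
35 1209 zmax 61.3 x [-5.5 14.5]
45 3595 zmax 24.3 x [-11.   13.5]
55 2168 zmax 19.7 x [-7.6 14.2]
65 126 zmax -3.1 x [11.3 13.4]
0.05960720674210642
```

View pics/w5.png

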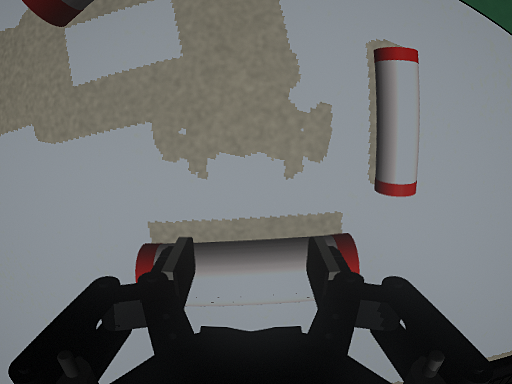

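```bash
python3 -m crank '[[[4,-3,15,-0.3,0.4],[4,-3,35,-0.3,0.4],[4,-3,52,-0.3,0.4],[4,-3,62,-0.3,0.4],[4,-3,65,-0.3,0.4],[4,-3,65,-0.3,0.4]]]'; python3 - <<'E'
from h import *
s=bot.get_state(); print(cr(s["ee_pos"]),s["force"]); cv2.imwrite("pics/w6.png",bot.get_image("wrist")[0]); 
for n in ("scene",):
    im,d,p=look(n,"6")
    Q,m=roller(n,im,d,p,((.486,.228),.085)); Q=Q[Q[:,2]<.055]
    c,a,L,e=fitcyl(Q); print(n,c.round(4),np.degrees(np.arctan2(a[1],a[0])),L,e,cr(c))
go(O+CX*-.04,.085,102.5)
E
```

```text
time: 8.07
ee_pos: [0.4755, 0.2763, 0.0851]
ee_rot: [3.141, -0.0, 1.789]
force: [0.2, -0.1, 0.7]
width: 0.0601
[-279.13267835   -0.4599829 ] [ 0.17738475 -0.11223129  0.68615333]
scene [0.5041 0.2354 0.0255] 11.799666692101143 0.12330991719226614 0.005627696762033141 [-233.04535231   18.5989269 ]
shift [-2.391e+02  2.000e-01  6.000e-01] turn -0.0
```

View pics/w6.png

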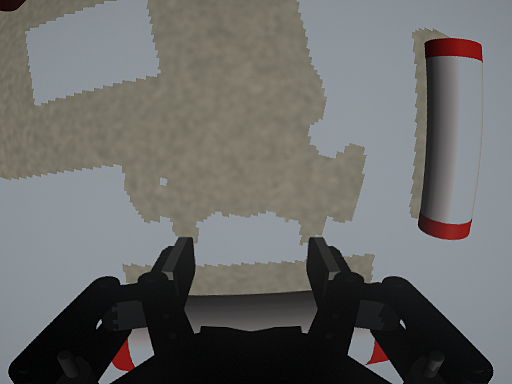

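```bash
python3 -m crank '[[[-4,0,0,0,0.4],[-8,0,0,0,0.4],[-11,0,0,0,0.4],[-14,0,0,0,0.4],[-17,0,0,0,0.4],[-20,0,0,0,0.4],[-23,0,0,0,0.4],[-26,0,0,0,0.4],[-29,0,0,0,0.4],[-32,0,0,0,0.4],[-35,0,0,0,0.4],[-38,0,0,0,0.4]]]'; python3 - <<'E'
from h import *
s=bot.get_state(); print(cr(s["ee_pos"]),s["force"]);
for n in ("scene","top"):
    im,d,p=look(n,"7")
    Q,m=roller(n,im,d,p,((.49,.206),.085)); Q=Q[Q[:,2]<.055]
    c,a,L,e=fitcyl(Q); print(n,c.round(4),np.degrees(np.arctan2(a[1],a[0])),L,e,cr(c))
E
```

```text
time: 9.68
ee_pos: [0.4836, 0.2389, 0.0849]
ee_rot: [-3.142, -0.0, 1.789]
force: [0.3, 0.2, 0.3]
width: 0.0597
[-240.85904353   -0.68909205] [0.33572573 0.19258711 0.32058601]
scene [0.511  0.2164 0.029 ] 3.9458432308617386 0.1251352844505172 0.00432845024294864 [-212.95599129   21.17847616]
top [0.4934 0.2018 0.0253] 15.371816757965915 0.15764937701851223 0.001293386305291933 [-202.48758278    0.82408704]
```

View pics/top_7.png

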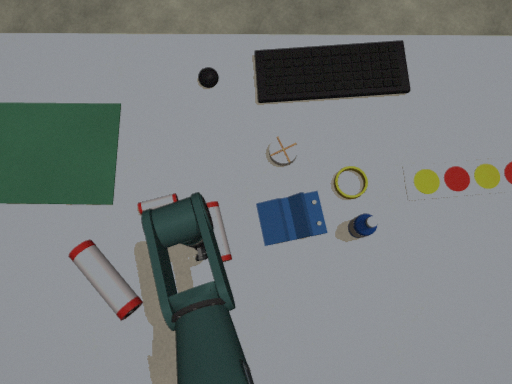

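View pics/scene_7.png

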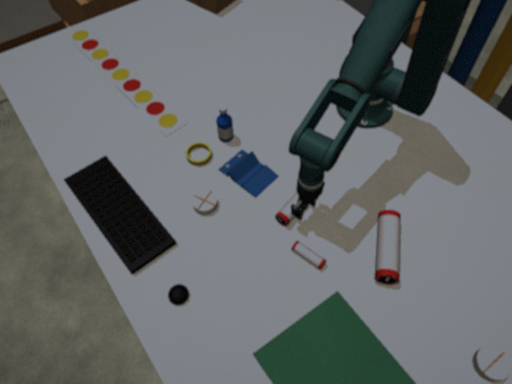

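Top view fit: the roller is at x -202 mm, y +1 mm, still skewed 3°, so it rolls without yawing. I'll roll it to just before the ramp and measure there.

```bash
python3 -m crank '[[[-4,0,0,0,0.4],[-8,0,0,0,0.4],[-13,0,0,0,0.4],[-18,0,0,0,0.4],[-23,0,0,0,0.4],[-28,0,0,0,0.4],[-33,0,0,0,0.4],[-38,0,0,0,0.4],[-43,0,0,0,0.4],[-48,0,0,0,0.4],[-53,0,0,0,0.4],[-58,0,0,0,0.4]]]'; python3 -m crank '[[[-4,0,0,0,0.4],[-8,0,0,0,0.4],[-11,0,0,0,0.4],[-14,0,0,0,0.4],[-16,0,0,0,0.4],[-18,0,0,0,0.4],[-18,0,0,0,0.4],[-18,0,0,0,0.4]]]'; python3 - <<'E'
from h import *
s=bot.get_state(); print(cr(s["ee_pos"]),s["force"]);
for n in ("top","scene"):
    im,d,p=look(n,"8")
    Q,m=roller(n,im,d,p,((.508,.12),.09)); Q=Q[Q[:,2]<.055]
    c,a,L,e=fitcyl(Q); print(n,c.round(4),np.degrees(np.arctan2(a[1],a[0])),L,e,cr(c))
E
```

```text
time: 11.28
ee_pos: [0.4962, 0.1822, 0.0849]
ee_rot: [3.142, -0.0, 1.789]
force: [-0.8, 0.4, 0.4]
width: 0.0595
time: 12.28
ee_pos: [0.5, 0.1649, 0.0849]
ee_rot: [-3.142, -0.0, 1.789]
force: [0.3, 0.8, -0.0]
width: 0.0596
[-165.0766828    -0.71930755] [ 0.3460668   0.79084132 -0.03510157]
top [0.483  0.1196 0.0253] 15.339556117029403 0.09372807105615583 0.0010620331482412838 [-124.52201151  -27.12048533]
scene [0.529  0.1424 0.0301] 4.297965733942971 0.1330661700430658 0.004842408345461184 [-136.78290568   22.78380198]
```

View pics/top_8.png

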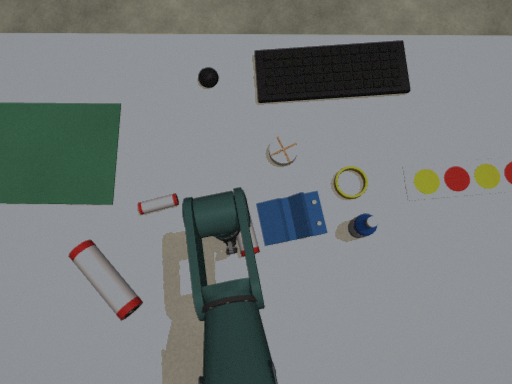

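Only the near end shows, and its position implies a centre at about x -126, y +6 with the skew unchanged. It would come in off to +y, so I'll nudge again before the ramp.

```bash
python3 - <<'E'
from h import *
c=O+CX*-.126+CY*.006; a=np.array([np.cos(np.radians(15.4)),np.sin(np.radians(15.4))])
print(c); go(c+a*.118,.16,105.4); go(c+a*.118,.093,105.4)
E
```

```text
[0.51498638 0.12821193]
shift [-33.1 124.6 -75.1] turn -2.9
shift [-33.1 124.6  -8.1] turn -2.9
```

```bash
python3 -m crank '[[[12,0,0,0,0.4],[15,0,-20,0,0.4],[15,0,-50,0,0.4],[12,15,-75,-1,0],[0,40,-75,-2,-0.5],[-12,70,-75,-2.9,-1],[-25,98,-75,-2.9,-1],[-33,118,-75,-2.9,-1],[-33,125,-75,-2.9,-1],[-33,125,-75,-2.9,-1]]]'; python3 - <<'E'
from h import *
for n in ("top","scene"):
    im,d,p=look(n,"9")
    Q,m=roller(n,im,d,p,((.515,.128),.09)); Q=Q[Q[:,2]<.055]
    c,a,L,e=fitcyl(Q); print(n,c.round(4),np.degrees(np.arctan2(a[1],a[0])),L,e,cr(c))
cv2.imwrite("pics/w9.png",bot.get_image("wrist")[0])
c=O+CX*-.126+CY*.006; a=np.array([np.cos(np.radians(15.4)),np.sin(np.radians(15.4))])
go(c+a*.118,.093,105.4)
E
```

```text
time: 13.62
ee_pos: [0.6288, 0.1605, 0.1596]
ee_rot: [-3.141, -0.001, 1.84]
force: [0.2, 0.6, 0.4]
width: -0.0001
top [0.5757 0.1455 0.0255] 15.483960717401777 0.034888320316025956 0.0013240959524624975 [-129.73616817   68.97966731]
scene [0.5136 0.1294 0.0245] 15.50622149418659 0.16102166739452514 0.0022978998257992033 [-127.45056098    4.87952175]
shift [-0.8  0.2 66.9] turn 0.0
```

View pics/top_9.png

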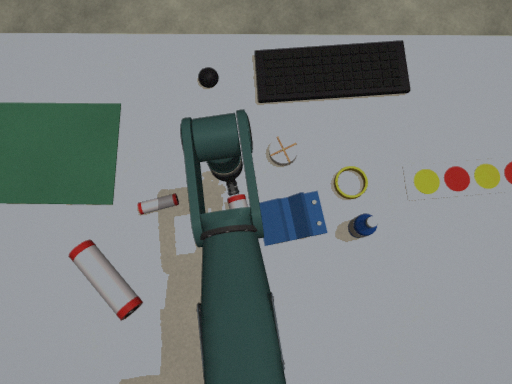

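View pics/w9.png

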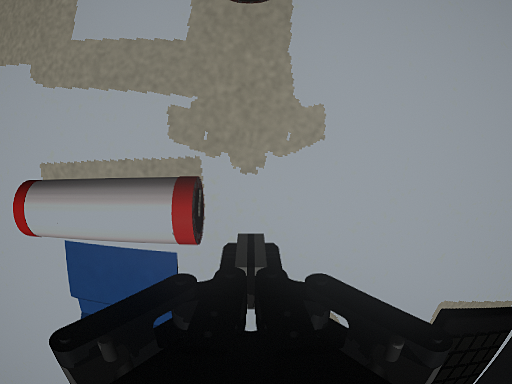

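The scene view gives a full fit: x -127, y +5, skew 3°. The finger stands clear off its +y end, so I'll nudge about 9 mm.

```bash
python3 -m crank '[[[0,0,25,0,-1],[0,0,50,0,-1],[0,0,63,0,-1],[0,0,67,0,-1],[0,-6,67,0,-1],[0,-12,67,0,-1],[0,-17,67,0,-1],[0,-21,67,0,-1],[0,-23,67,0,-1],[0,-25,67,0,-1],[0,-27,67,0,-1],[0,-29,67,0,-1]]]'; python3 -m crank '[[[0,-2,0,0,-1],[0,-3.5,0,0,-1],[0,-4,0,0,-1],[0,-4,0,0,-1],[0,-4,0,0,-1],[0,2,0,0,-1],[0,15,-5,0,-1],[0,20,-40,0,-1],[0,20,-67,0,-1],[0,20,-67,0,-1]]]'; python3 - <<'E'
from h import *
for n in ("scene",):
    im,d,p=look(n,"10")
    Q,m=roller(n,im,d,p,((.507,.128),.088)); Q=Q[Q[:,2]<.055]
    c,a,L,e=fitcyl(Q); print(n,c.round(4),np.degrees(np.arctan2(a[1],a[0])),L,e,cr(c))
print(cr(bot.get_state()["ee_pos"]))
x=cr(c)[0]-52
go(O+CX*x/1000,.15,102.5)
E
```

```text
time: 15.28
ee_pos: [0.6017, 0.1521, 0.0931]
ee_rot: [3.14, -0.0, 1.839]
force: [2.9, 1.5, -0.1]
width: -0.0002
time: 16.52
ee_pos: [0.6218, 0.1576, 0.1628]
ee_rot: [3.137, 0.001, 1.839]
force: [1.1, -0.4, -0.4]
width: 0.0001
scene [0.5063 0.1274 0.0247] 15.76407487199159 0.16111568117913921 0.0023088631886555373 [-127.12643681   -2.62454021]
[-131.57541581  115.6058294 ]
shift [  53.3 -113.1   10.4] turn 2.9
```

View pics/scene_10.png

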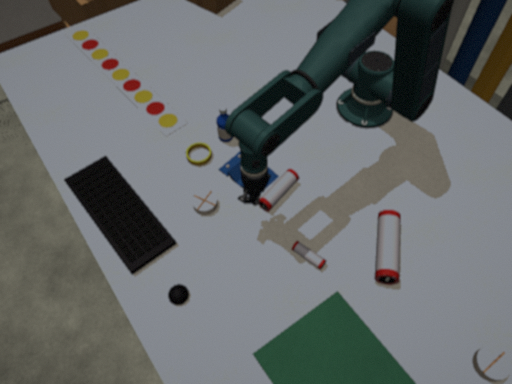

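Roller now at y -2.6 mm. I'll go back behind it.

```bash
python3 -m crank '[[[15,-15,0,0,-1],[35,-40,0,1,-0.5],[50,-70,5,2,0],[55,-95,10,2.9,0.4],[55,-110,10,2.9,0.4],[55,-113,10,2.9,0.4],[55,-113,10,2.9,0.4],[55,-113,35,2.9,0.4],[55,-113,60,2.9,0.4],[55,-113,73,2.9,0.4],[55,-113,76,2.9,0.4],[55,-113,76,2.9,0.4]]]'; python3 - <<'E'
from h import *
s=bot.get_state(); print(cr(s["ee_pos"]),s["ee_pos"][2],s["force"]); cv2.imwrite("pics/w11.png",bot.get_image("wrist")[0])
go(O+CX*-.04,.085,102.5)
E
```

```text
time: 18.08
ee_pos: [0.4976, 0.1805, 0.0845]
ee_rot: [3.14, -0.0, 1.789]
force: [0.5, 0.3, 0.1]
width: 0.0593
[-180.76060024    0.35506497] 0.08448152819859282 [0.46899966 0.30822267 0.11388552]
shift [-140.8   -0.4   -0.2] turn -0.0
```

View pics/w11.png

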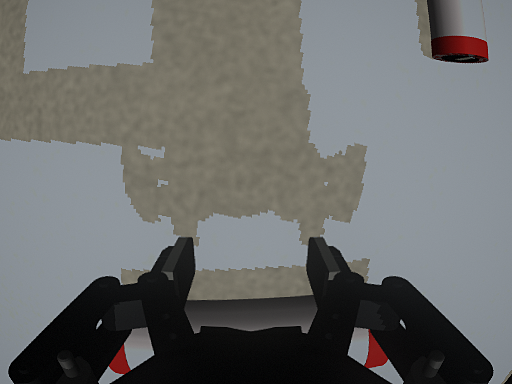

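```bash
python3 -m crank '[[[-5,0,0,0,0.4],[-10,0,0,0,0.4],[-14,0,0,0,0.4],[-18,0,0,0,0.4],[-22,0,0,0,0.4],[-26,0,0,0,0.4],[-30,0,0,0,0.4],[-34,0,0,0,0.4],[-38,0,0,0,0.4],[-42,0,0,0,0.4],[-46,0,0,0,0.4],[-50,0,0,0,0.4]]]'; python3 -m crank '[[[-4,0,0,0,0.4],[-8,0,0,0,0.4],[-12,0,0,0,0.4],[-16,0,0,0,0.4],[-20,0,0,0,0.4],[-24,0,0,0,0.4],[-27,0,0,0,0.4],[-30,0,0,0,0.4],[-30,0,0,0,0.4]]]'; python3 - <<'E'
from h import *
s=bot.get_state(); print(cr(s["ee_pos"]),s["force"]);
for n in ("top","scene"):
    im,d,p=look(n,"12")
    Q,m=roller(n,im,d,p,((.522,.065),.09)); Q=Q[Q[:,2]<.065]
    c,a,L,e=fitcyl(Q); print(n,c.round(4),np.degrees(np.arctan2(a[1],a[0])),L,e,cr(c))
    cv2.imwrite(f"pics/{n}12c.png",cv2.resize(im[110:290,150:370],None,fx=3,fy=3))
E
```

```text
time: 19.62
ee_pos: [0.5078, 0.1313, 0.084]
ee_rot: [3.141, -0.0, 1.789]
force: [0.2, 0.5, -0.3]
width: 0.0597
time: 20.75
ee_pos: [0.5148, 0.1028, 0.0846]
ee_rot: [3.14, -0.001, 1.789]
force: [0.4, 5.2, 2.4]
width: 0.0602
[-101.24751212    0.31661901] [0.43779016 5.1965535  2.43950713]
top [0.4782 0.0537 0.0298] 16.887551915012583 0.06355933803901581 0.0022584410116517537 [-61.26180133 -46.05365944]
scene [0.5357 0.0815 0.0361] 3.0478530349752124 0.1378139856313323 0.00589057429799049 [-75.90357466  16.08825825]
```

View pics/top12c.png

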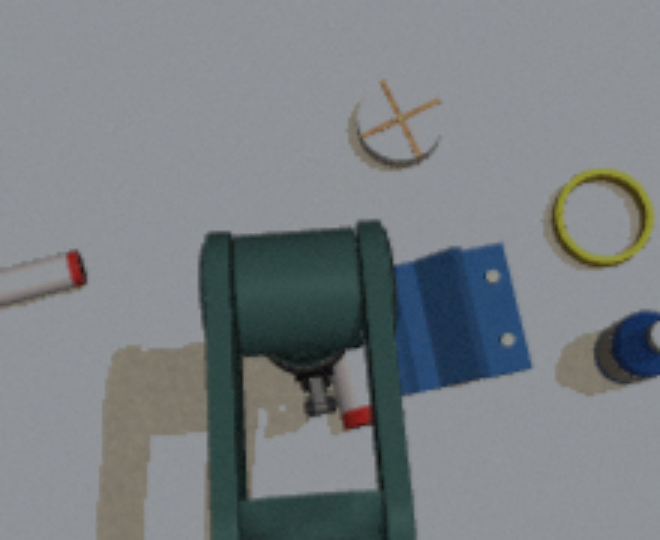

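View pics/scene12c.png

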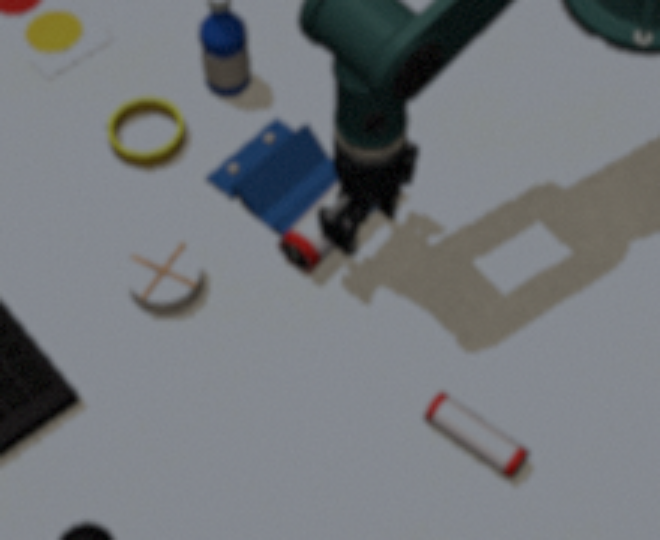

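On the ramp: the near end in the top view (px 355,415 of the crop) puts the centre at y ≈ +2. I'll continue slowly over the crest.

```bash
python3 -m crank '[[[-3,0,0,0,0.4],[-6,0,0,0,0.4],[-9,0,0,0,0.4],[-12,0,0,0,0.4],[-15,0,0,0,0.4],[-18,0,0,0,0.4],[-21,0,0,0,0.4],[-24,0,0,0,0.4],[-27,0,0,0,0.4],[-30,0,0,0,0.4]]]'; python3 - <<'E'
from h import *
s=bot.get_state(); print(cr(s["ee_pos"]),s["force"]);
for n in ("top","scene"):
    im,d,p=look(n,"13")
    Q,m=roller(n,im,d,p,((.53,.03),.09)); Q=Q[Q[:,2]<.065]
    c,a,L,e=fitcyl(Q); print(n,c.round(4),np.degrees(np.arctan2(a[1],a[0])),L,e,cr(c))
    cv2.imwrite(f"pics/{n}13c.png",cv2.resize(im[110:290,150:370],None,fx=3,fy=3))
E
```

```text
time: 22.1
ee_pos: [0.5213, 0.0746, 0.085]
ee_rot: [3.139, -0.003, 1.789]
force: [-0.9, 8.6, 6.7]
width: 0.0599
[-72.32353699   0.52167324] [-0.92003852  8.59311696  6.66796345]
top [0.5213 0.0351 0.0347] 8.694515171152423 0.1427589540199764 0.0025824529359343294 [-33.69422648  -8.02320413]
scene [0.5439 0.0518 0.0403] 3.473080087742713 0.13312869879561737 0.006466022775649827 [-45.16278005  17.70962709]
```

View pics/top13c.png

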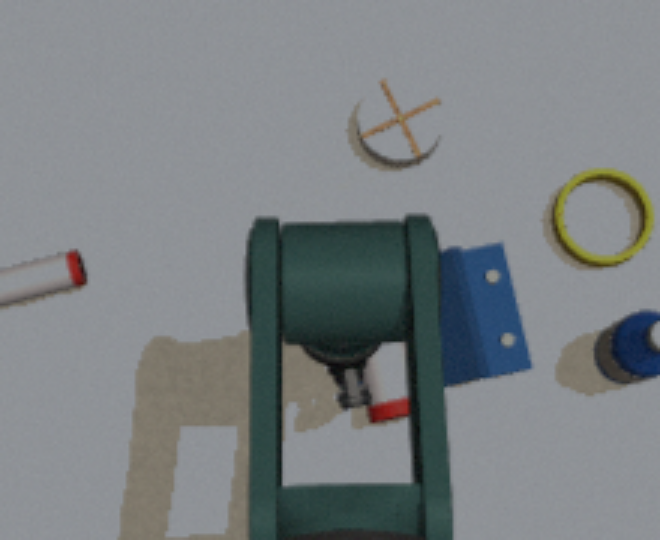

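View pics/scene13c.png

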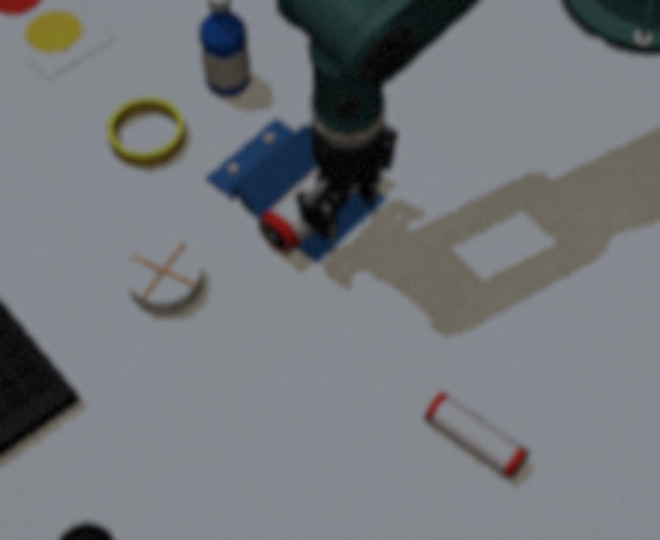

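```bash
python3 -m crank '[[[-2,0,-1,0,0.4],[-4,0,-2.5,0,0.4],[-6,0,-4,0,0.4],[-8,0,-5.5,0,0.4],[-10,0,-7,0,0.4],[-12,0,-8,0,0.4],[-14,0,-9,0,0.4]]]'; python3 - <<'E'
from h import *
s=bot.get_state(); print(cr(s["ee_pos"]),s["force"]);
for n in ("top",):
    im,d,p=look(n,"14")
    Q,m=roller(n,im,d,p,((.53,.02),.09)); Q=Q[Q[:,2]<.065]
    c,a,L,e=fitcyl(Q); print(n,c.round(4),np.degrees(np.arctan2(a[1],a[0])),L,e,cr(c))
E
```

```text
time: 23.08
ee_pos: [0.524, 0.063, 0.095]
ee_rot: [3.138, -0.007, 1.79]
force: [-1.3, 10.3, 7.0]
width: 0.0594
[-60.36483609   0.64691273] [-1.29620767 10.27628584  7.0221708 ]
top [0.4899 0.0189 0.0364] 11.637807131112721 0.07295802697850551 0.002107588846087971 [-24.68010919 -42.11921859]
```

```bash
python3 -m crank '[[[-2,0,-0.5,0,0.4],[-4,0,-1,0,0.4],[-6,0,-1.5,0,0.4],[-8,0,-2,0,0.4],[-8,0,-2,0,0.4]]]'; python3 - <<'E'
from h import *
s=bot.get_state(); print(cr(s["ee_pos"]),s["force"]);
for n in ("top",):
    im,d,p=look(n,"15")
    Q,m=roller(n,im,d,p,((.53,.01),.09)); Q=Q[Q[:,2]<.065]
    c,a,L,e=fitcyl(Q); print(n,c.round(4),np.degrees(np.arctan2(a[1],a[0])),L,e,cr(c))
cv2.imwrite("pics/top15c.png",cv2.resize(im[110:290,150:370],None,fx=3,fy=3))
E
```

```text
time: 23.75
ee_pos: [0.5255, 0.0511, 0.0948]
ee_rot: [-3.141, 0.0, 1.788]
force: [0.1, -0.6, 1.3]
width: 0.0595
[-48.3870196   -0.39646325] [ 0.09382456 -0.57794505  1.26218413]
top [ 0.4912 -0.0063  0.0266] 12.17169172436105 0.06406955095972962 0.0017109358620924161 [  0.21516431 -46.3764184 ]
```

View pics/top15c.png

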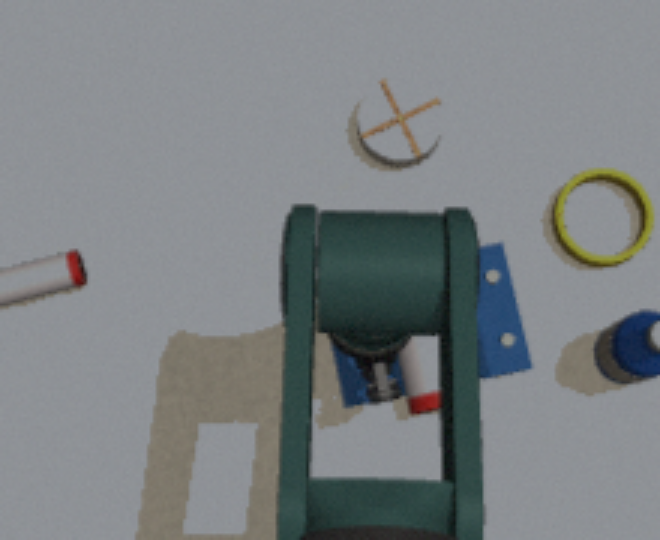

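It has dropped into the V: fit x 0.2 mm, height 26.6 mm. I'll withdraw back and up, then check it in the open.

```bash
python3 -m crank '[[[5,0,0,0,0.4],[15,0,-5,0,0.4],[30,0,-25,0,0.4],[45,0,-60,0,0.4],[65,-10,-100,0,0.4],[90,-40,-130,0,0.4],[115,-75,-140,0,0.4],[140,-110,-140,0,0.4],[160,-140,-140,0,0.4],[175,-160,-140,0,0.4],[180,-165,-140,0,0.4],[180,-165,-140,0,0.4]]]'; python3 - <<'E'
from h import *
s=bot.get_state(); print(cr(s["ee_pos"]),s["force"],s["time"]);
for n in ("top","scene"):
    im,d,p=look(n,"16")
    Q,m=roller(n,im,d,p,((O[0],O[1]),.09)); Q=Q[Q[:,2]<.065]
    c,a,L,e=fitcyl(Q); print(n,c.round(4),np.degrees(np.arctan2(a[1],a[0])),L,e,cr(c))
    for q in ("tape","discs","bottle"):
        for r in bot.spot_in(q,n)[:1]: print(q,round(r["p"],2),towld(p,r["point"]).round(4))
    cv2.imwrite(f"pics/{n}16c.png",cv2.resize(im[110:290,180:400],None,fx=3,fy=3))
E
```

```text
time: 25.3
ee_pos: [0.3255, 0.1919, 0.2353]
ee_rot: [3.14, 0.0, 1.79]
force: [0.2, -0.2, 0.8]
width: 0.0596
[-229.16055336 -165.182836  ] [ 0.20282264 -0.15232392  0.76295022] 25.3
top [0.538  0.0037 0.0271] 12.29099716922723 0.1593921362279893 0.0015189880452688971 [0.539273   1.57041576]
tape 0.92 [ 0.6388 -0.1699  0.0265]
discs 0.61 [0.7252 0.0194 0.0303]
bottle 0.81 [ 0.5118 -0.1724  0.1012]
scene [0.5365 0.0037 0.0265] 12.567412702157617 0.1621052154819529 0.003132053075061956 [0.19715235 0.02275969]
tape 0.67 [ 0.6391 -0.1642  0.017 ]
discs 0.86 [0.7268 0.0306 0.0276]
bottle 0.73 [ 0.5221 -0.1697  0.0879]
```

View pics/top16c.png

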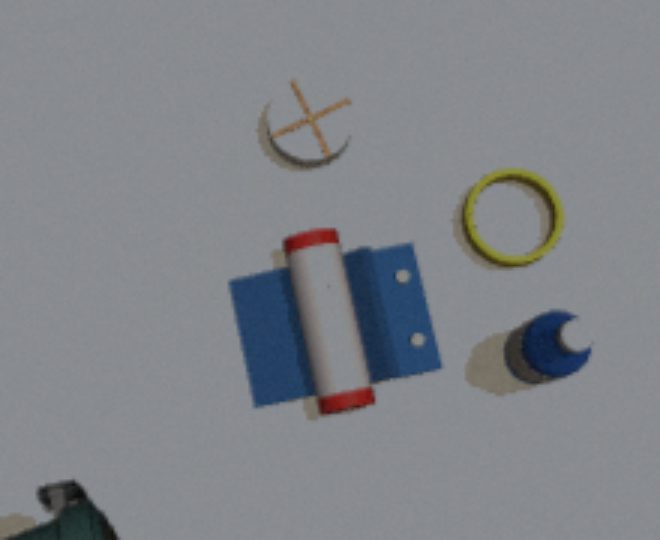

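View pics/scene16c.png

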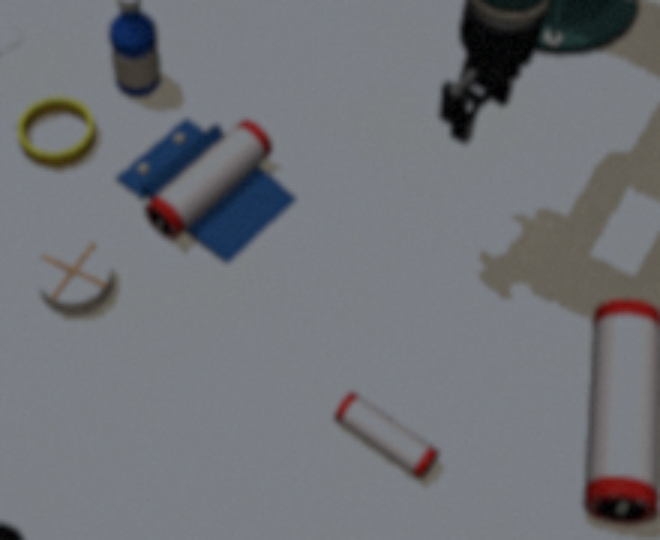

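Both views show the roller seated in the V. Its red ends stick out on both sides, it is centred within about 2 mm, and the bystanders haven't moved.

```bash
python3 -c "
from station import bot
print(bot.finish_job())"
```

```text
the job is handed in; nothing more can be done
None
```

The roller lies seated in the V of the cradle with both ends sticking out, and I've handed the job in. The clock read 25.3 s after the last move, and the hand was well clear by then.

**What I did:** I nudged the 50 × 160 mm roller endwise in two goes. Then I rolled it along the bench and up the ramp with the half-open fingers pushing its side, until it dropped into the V.

**Last checks:**

| Check | Top camera | Scene camera |
|---|---|---|
| Off the V line (x) | 0.5 mm | 0.2 mm |
| Off centre along the V (y) | 1.6 mm | 0.0 mm |
| Centre height (26.9 mm when seated) | 27.1 mm | 26.5 mm |

- **Ends:** each sticks out about 20 mm past the cradle.
- **Bystanders:** the tape, discs and bottle showed no real movement; their readings changed by up to about 5 mm, within the detector's error.

**Didn't go as planned:**
- **Skew:** the roller's 3° skew did not straighten during the push on the bench. That is why I added the second nudge just before the ramp.
- **Blocked views:** some scene-camera fits during pushing were blocked by the arm, so I ignored them.
- **Rolling on the ramp:** push force reached about 10 N sideways there. I inferred from the force balance that the roller was turning and not sliding; I did not see it turn.

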